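# Clear the sheet-metal brake and set its gauge blade in the gap

### The job

First clear the bed of the little sheet-metal brake by hanging the can of fittings by its strap handle on the hook of the stand. Then slide the flat steel gauge blade along the bed, without lifting it, into the gap under the clamp bar until its scribed line is level with the bar's front edge, blade square to the bar, and leave it there. Do not disturb the spray can, the screw jar or the brass tee.

Things in the scene. Friction and masses are not known exactly. Their poses are not given: they have to be found in the camera images.
- brake: Sheet-metal brake fixed to the bench. Painted bed plate, top 10 mm above the bench, x -200 to +170, y -130 to +130 mm. Across it along y a steel clamp bar (x 100 to 136 mm, underside at z 20, top at z 46 mm) on end blocks at y +-60 to +-80 mm, each with a black screw knob up to z 66 mm. Origin on the bench; x points along the bed to the bar (the way the blade goes in), z up.
- gap_mouth (a point): Point on the bed's surface below the middle of the bar's front edge (brake x = 100 mm, y = 0, z = 10 mm); axes as the brake's. The gap under the bar is 120 mm wide, 10 mm high, 36 mm deep and open at both faces.
- gauge: Loose flat steel gauge blade, 140 mm long (x), 100 mm wide (y), 6 mm thick, about 0.55 kg, too wide for the gripper, lying flat on the bed. Origin: centre of its underside. Its +x end (70 mm from the origin) goes in first; a dark dot marks its rear (-x) end.
- gauge_line (a point): Middle of the black scribed line across the blade's top face, 20 mm from the blade's origin along its x, 50 mm behind the leading end (90 mm from the rear edge), 6 mm above its underside; axes as the blade's.
- can: Open metal can of brass fittings, 56 mm diameter, 60 mm high, 0.16 kg, standing on the bed between blade and bar. A stiff fixed strap handle arches over it along the can's y: two uprights (14 mm wide in x, 4 mm thick, outer faces 63 mm apart) and a level top strap (z 108 to 112 mm). Origin: centre of the underside, z up.
- can_handle (a point): Middle of the underside of the can's top strap (108 mm above the can's origin); axes as the can's. The opening under the strap is 55 mm wide and 48 mm high above the can's rim.
- hook: Hook stand fixed to the bench: wooden base 120 x 90 x 12 mm (x -40 to +80 mm), post of 14 mm diameter at x +55 mm, 200 mm high; from its top a round arm of 8 mm diameter runs level along -x to x -30 mm, then an upturned tip at x -36 mm, its top 216 mm above the bench. Origin: on the bench under the arm's middle, z up. The hook points along its -x.
- hook_seat (a point): Top of the hook's arm, midway (200 mm above the hook's origin), where the underside of the strap rests; it may rest anywhere between tip and post.
- spray: White spray can, 50 mm diameter, 150 mm high, standing loose on the bench in front of the hook's tip. Leave alone. Origin: centre of its underside.
- jar: Small glass jar with a blue lid, 40 mm diameter, 60 mm high, standing loose on the bed beside the way of the blade. Leave alone. Origin: centre of its underside.
- tee: Brass pipe tee, 28 mm diameter, 54 mm high, side branch along its x reaching 24 mm, standing loose on the bed beside the way of the blade. Leave alone. Origin: centre of its underside.

How it is judged (in metres and radians):
On the way, in this order (a step that is already met when the one before it is completed fails the run):
1. the can hangs by its strap on the hook, released and still (x of can_handle in the frame of hook_seat between -0.034 and 0.048 m and y of can_handle in the frame of hook_seat between -0.015 and 0.015 m and z of can_handle in the frame of hook_seat between -0.008 and 0.01 m and angle between can's own z axis and vertical below 0.3 rad and contact force between can and hook above 0.4 N and contact force between can and the fingers below 0.05 N and linear speed of can below 0.05 m/s), for 0.2 s.
2. the blade lies in the gap to its line, square to the bar (x of gauge_line in the frame of gap_mouth between -0.005 and 0.005 m and y of gauge_line in the frame of gap_mouth between -0.012 and 0.012 m and z of gauge_line in the frame of gap_mouth between 0.002 and 0.01 m and angle between the x axis of gauge and the x axis of brake, either way round below 0.07 rad and linear speed of gauge below 0.01 m/s), for 0.2 s.
At the end, for the whole second after the job is handed in: The can hangs released and still by its strap on the hook's arm (within 15 mm sideways, tilt under 0.3 rad). The blade lies flat in the gap at rest: line within 5 mm of the bar's front edge, within 12 mm of mid-gap, square within 0.07 rad (all of step 1 and all of step 2); the robot touches nothing.
It fails at once if the blade is lifted more than 15 mm off the bed (z of gauge in the frame of gap_mouth above 0.015 m).
It fails at once if the spray can is moved more than 20 mm or knocked over (distance of spray from where it was at the start of the episode above 0.02 m or angle between spray's own z axis and vertical above 0.5 rad).
It fails at once if the screw jar is moved more than 20 mm or knocked over (distance of jar from where it was at the start of the episode above 0.02 m or angle between jar's own z axis and vertical above 0.5 rad).
It fails at once if the brass tee is moved more than 20 mm or knocked over (distance of tee from where it was at the start of the episode above 0.02 m or angle between tee's own z axis and vertical above 0.5 rad).
It also fails if it takes over 72 s, if anything falls off the work surface, if the arm or the gripper's body presses on something with over 40 N, if the wrist force passes 120 N, or if a joint passes its speed limit or range.

### The arm

A 6-joint arm with a two-finger parallel gripper is mounted at the origin on the work surface. World frame = base frame: x ahead of the robot, y to its left, z up, the work surface at z = 0. Lengths are in mm, angles in degrees, forces in N, time in s.
With the tool pointing down it reaches from about 300 to 850 mm from the base axis. Payload 4.2 kg.
Tool frame: the origin (TCP) lies midway between the tips of the shut fingers; the grasp point (between the pads) lies 19 mm behind it; z points along the fingers, y is the line along which they close (so a half turn about z gives the same grasp; the last joint's range is limited). The gripper opens to 91 mm and grips with 3 to 60 N. Pads are 32 mm wide; open, the fingers measure 118 mm over their backs; the gripper's body (76 mm by 178 mm) begins 60 mm behind the grasp point.
Start: joints at [-72.021, 18.312, 89.639, -0, 72.044, -1.146], TCP at [188.394, -543.278, 213.976] pointing down, gripper open.
Joint ranges: [-177.97, 177.97], [-48.28, 115.42], [12.27, 149.76], [-77.06, 257.06], [2.81, 150.46], [-146.56, 146.56]. Speed limits (degrees/s): [147.25, 147.25, 180, 180, 180, 180].

### API

Orientations are given as [roll, pitch, yaw] about the fixed x, y, z axes, in that order (R = Rz(yaw) Ry(pitch) Rx(roll)).
In Python, from workcell import env gives the robot as it stands.
- The arm moves only by the tool send_rows, never from a script. Its argument "steps" is a list that holds one entry, the list of rows, each a list of 5 numbers: the shift along the tool's x, y, z scaled (see below), then the turn about the tool's z scaled (see below), then the opening, from 0 (shut) to 1 (fully open). In form: [[[dx, dy, dz, yaw, fingers], ...]]. A call has 1 to 5 rows; each row shifts and turns the commanded pose from where the row before left it, along the tool's axes as they then stand; what a row does not reach is not made up. The controller multiplies each number of a shift by 0.04 m and each number of a turn by 0.12 rad. A row lasts 1/12 s, in which the tool goes at most 41.7 mm and 7.16 degrees, less where a joint would pass 70% of its speed; a pose out of reach is approached as far as the arm can. A call with a number of a shift or a turn outside -1 to 1 is refused whole. A call with a gripper value outside its range is refused whole. The fingers move at their own pace and stop on an object; "squeeze" is the grip in N (left out, the last holds). Time passes only in rows, so rows that do not move let the fingers close. It gives the time, the measured TCP pose, the force, the opening and the grip force at its end, in the units of the state.
- env.state(): the state, without advancing time (a new reading comes with each control period).
- env.grab_frame(name): name is "scene" or "side" or "wrist"; returns a dict with "pixels" (400x640x3 uint8, red, green, blue), "depth" (400x640 float32, mm along the optical axis (not along the pixel's ray), 0 where there is no reading), "intrinsics" (3x3 intrinsics, pixels), "cam_to_world" (4x4, takes a point from camera to world coordinates). Camera axes: x right, y down, z forward; pixel columns grow to the right and rows downward; lengths in mm; the calibration is good to about 2 mm. A picture is of the moment at which its call begins.
- env.job_done(): hands the job in; it is judged then, once.
The state is a dict: "time_s": time; "qpos": joint angles; "qvel": joint speeds; "effort": joint torques, N m; "ee_pos": TCP position; "ee_rot": TCP orientation; "force": force on the tool from outside, world axes, zero at the start; "torque": the same for the moment, N m; "gripper_width": finger opening in mm; "gripper_force": force on a finger pad.
Only numpy, scipy, OpenCV 4.12 (cv2) and the standard library are available. Lean on these libraries where they do the work, as an engineer would, in place of code of your own. Each camera call takes 0.05 s, during which the arm holds its last target. There are 200 camera calls.

## Working session

There is one attempt and no reset: what is moved stays moved. The work goes in short steps, Python scripts to look and compute and a tool call to move; the robot and the scene stay as the last step left them, time stands still between calls to the robot, and variables do not carry over. Pictures are saved under pics/ and viewed, at most 10 in all, crops included, and the job is handed in when it is done.

Besides the shell and the picture viewer there is one more tool, called as name([rows], argument=value, ...), one row to a line, values as JSON. send_rows: Moves the arm, as the interface text tells. Shifts and turns lie within -1 to 1; 1 stands for 0.04 m of shift or 0.12 rad of turn. Its arguments: {"type":"object","properties":{"steps":{"type":"array"},"squeeze":{"type":"number"}},"required":["steps"]}

```bash
mkdir -p pics; ls; python3 - <<'E'
from workcell import env
import numpy as np,cv2
s=env.state();print({k:np.round(s[k],3) for k in ('time_s','ee_pos','ee_rot','gripper_width','force')})
ims=[]
for n in ('scene','side','wrist'):
    f=env.grab_frame(n);np.savez(f'{n}0.npz',**f)
    cv2.imwrite(f'pics/{n}0.png',cv2.cvtColor(f['pixels'],cv2.COLOR_RGB2BGR))
    print(n,np.round(f['cam_to_world'],3).tolist(),np.round(f['intrinsics'],1).tolist())
E
```

```text
pics
{'time_s': np.float64(0.0), 'ee_pos': array([ 188.231, -542.773,  213.132]), 'ee_rot': array([-1.7990e+02, -1.0000e-03,  1.9127e+01]), 'gripper_width': np.float64(91.358), 'force': array([ 0.005,  0.967, -0.209])}
scene [[-0.841, 0.294, -0.454, 953.689], [0.541, 0.435, -0.72, 629.879], [-0.015, -0.851, -0.525, 661.247], [0.0, 0.0, 0.0, 1.0]] [[492.3, 0.0, 318.9], [0.0, 492.3, 198.0], [0.0, 0.0, 1.0]]
side [[-0.939, -0.189, 0.287, 250.239], [-0.343, 0.473, -0.811, 631.674], [0.017, -0.86, -0.509, 594.949], [0.0, 0.0, 0.0, 1.0]] [[374.6, 0.0, 324.8], [0.0, 374.6, 195.6], [0.0, 0.0, 1.0]]
wrist [[0.328, -0.916, -0.231, 251.853], [-0.945, -0.318, -0.078, -519.26], [-0.002, 0.244, -0.97, 384.832], [0.0, 0.0, 0.0, 1.0]] [[336.1, 0.0, 326.0], [0.0, 336.1, 200.5], [0.0, 0.0, 1.0]]
```

View pics/scene0.png

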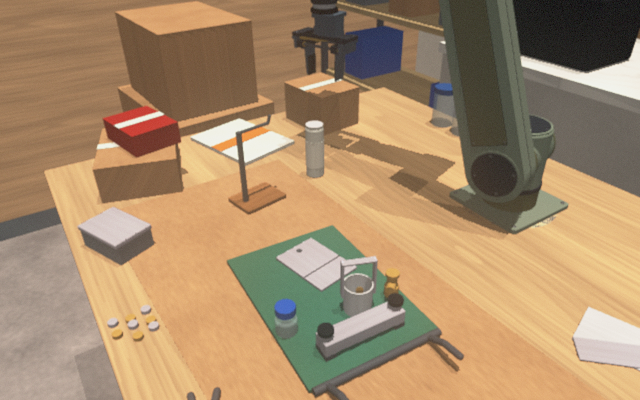

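View pics/side0.png

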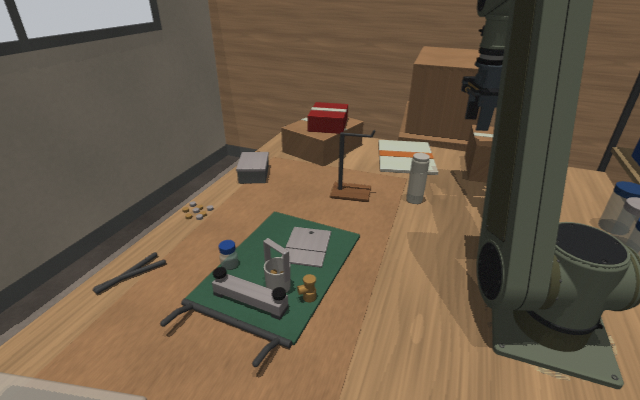

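The scene view shows the can at about (357,290), blade (318,262), bar (360,328), hook arm (255,130), spray can (315,150), jar (286,315) and tee (392,283). The side view shows the same layout. Next I measure from both point clouds.

```bash
cat > h.py <<'E'
import numpy as np,cv2
def cloud(f):
    d=f['depth'];v,u=np.nonzero(d>0);z=d[v,u];K=f['intrinsics']
    p=np.c_[(u-K[0,2])*z/K[0,0],(v-K[1,2])*z/K[1,1],z]
    T=f['cam_to_world'];return p@T[:3,:3].T+T[:3,3],f['pixels'][v,u].astype(int),u,v
def rect(p):
    (c,s,a)=cv2.minAreaRect(p[:,:2].astype(np.float32));return np.round(c,1),np.round(s,1),round(a,2)
E
python3 - <<'E'
from h import *
np.set_printoptions(suppress=True,precision=1)
def box(u,v,a):return (u>a[0])&(u<a[1])&(v>a[2])&(v<a[3])
R={'scene':dict(bed=(220,445,220,400),hook=(225,290,115,215),spray=(300,330,118,180),jar=(270,302,295,340),tee=(382,404,265,298),can=(336,382,252,318),blade=(272,342,235,292),bar=(312,410,290,360)),
'side':dict(bed=(180,365,208,350),hook=(325,380,125,205),spray=(400,435,150,206),jar=(215,242,238,270),tee=(294,322,272,304),can=(258,294,232,296),blade=(282,336,224,268),bar=(208,294,262,316))}
for n in R:
    p,c,u,v=cloud(np.load(n+'0.npz'));print(n)
    r,g,b=c.T
    m=box(u,v,R[n]['bed'])&(g>r+12)&(abs(p[:,2]-10)<6);print('bed',m.sum(),rect(p[m]),np.median(p[m,2]))
    P=np.percentile(p[m,:2]@np.eye(2),[0,100],axis=0);print(P.ravel())
    m=box(u,v,R[n]['hook'])
    q=p[m&(p[:,2]>185)&(p[:,2]<225)&(np.linalg.norm(p[:,:2]-np.median(p[m,:2],0),axis=1)<200)];print('hookarm',len(q),rect(q),np.percentile(q[:,2],[5,50,95,100]))
    q=p[m&(p[:,2]>30)&(p[:,2]<180)&(r<120)];print('post',len(q),np.median(q,0))
    q=p[m&(p[:,2]>6)&(p[:,2]<16)];print('base',len(q),rect(q))
    for k,z in (('spray',(20,165)),('jar',(20,90)),('tee',(20,90)),('can',(25,140))):
        q=p[box(u,v,R[n][k])&(p[:,2]>z[0])&(p[:,2]<z[1])];print(k,len(q),np.median(q,0),q[:,2].max())
        if k!='can':
            t=q[q[:,2]>q[:,2].max()-5];print('  top',rect(t))
        else:
            t=q[q[:,2]>105];print('  strap',len(t),rect(t),np.percentile(t[:,2],[5,50,95]))
            t=q[(q[:,2]<72)];print('  body',len(t),rect(t))
    q=p[box(u,v,R[n]['blade'])&(p[:,2]>8)&(p[:,2]<22)&(g<r+5)];print('blade',len(q),rect(q),np.median(q,0))
    q=p[box(u,v,R[n]['bar'])&(p[:,2]>42)&(p[:,2]<52)];print('bar top',len(q),rect(q),np.median(q,0))
E
```

```text
scene
bed 10558 (array([568.5,  27.5]), array([371.6, 259.9]), 86.45) 8.503897187745508
[ 428.9 -165.3  708.9  216. ]
hookarm 165 (array([ 509.5, -358.7]), array([99.7, 16.6]), 7.88) [187.8 196.4 208.1 213.1]
post 247 [ 552.7 -349.6  109.2]
base 2427 (array([ 398.1, -556.6]), array([590.1, 215.3]), 66.31)
spray 1039 [ 330.2 -376.2   84.2] 150.47673280699473
  top (array([ 322.8, -390.3]), array([44.3, 46.5]), 34.6)
jar 723 [683.5  88.7  56.7] 71.14687968221835
  top (array([678.6,  78.1]), array([35.4, 35.6]), 4.73)
tee 371 [475.3 116.3  52.4] 66.47949523072407
  top (array([483.5, 129.6]), array([79.1, 24.1]), 55.0)
can 1682 [544.  108.   55.4] 122.84457060418458
  strap 276 (array([542.3, 101.6]), array([17.2, 63.3]), 69.63) [108.6 120.  121.7]
  body 1282 (array([548.2, 118.5]), array([96.8, 63.9]), 71.68)
blade 1973 (array([536. , -52.5]), array([108.9, 147.9]), 10.26) [543.5 -50.3  14.4]
bar top 1440 (array([576.7, 132.1]), array([ 92.6, 159.3]), 87.07) [571.3 160.9  44.5]
side
bed 7000 (array([568.1,  25.8]), array([371.9, 259.5]), 86.15) 9.623223661884822
[ 428.7 -162.   707.1
[... 183 characters left out ...]
6.1]), 6.29)
spray 773 [ 320.6 -372.1   95.6] 152.83000518808694
  top (array([ 321.2, -390.1]), array([44.9, 44.5]), 47.06)
jar 456 [670.6  88.3  56.2] 71.59254440834275
  top (array([667.1, 104.8]), array([34.8, 93.9]), 22.81)
tee 335 [466.6 115.1  46.6] 65.75067966496965
  top (array([467.4, 107. ]), array([26.2, 26. ]), 79.53)
can 1250 [541.4 112.6  64. ] 123.65847048469777
  strap 216 (array([541.9, 100.5]), array([16.2, 64.2]), 69.2) [107.2 120.9 122.7]
  body 872 (array([536.4, 125.8]), array([ 60.4, 109.9]), 18.66)
blade 1395 (array([538.7, -48.6]), array([103.2, 142.8]), 10.98) [532.  -44.2  15.8]
bar top 1089 (array([576.7, 125.9]), array([105.2, 160.9]), 87.74) [566.9 160.   45.5]
```

Positions agree between the two views to about 2 mm:

| Item | Measured value |
|---|---|
| Strap | (542,101), top z≈121, can yaw 69.4° |
| Brake | yaw ≈86.3°, gap mouth ≈(575.7,141.5) |
| Hook | arm centre ≈(498,-360), yaw ≈6° |
| Spray | (322,-390) |

I'll grip the two uprights from outside, which leaves the opening free for the hook arm.

send_rows([
  [[0.68, -0.615, -0.1, 0, 1], [0.68, -0.615, -0.1, 0, 1], [0.68, -0.615, -0.1, 0, 1], [0.68, -0.615, -0.1, 0, 1], [0.68, -0.615, -0.1, 0, 1]],
])

```text
time_s: 0.57
ee_pos: [276.9, -380.8, 233.8]
ee_rot: [-180.0, 0.0, 19.1]
force: [1.5, 0.5, -0.5]
gripper_width: 91.6
gripper_force: 0.0
```

send_rows([
  [[0.68, -0.615, 0, 0, 1], [0.68, -0.615, 0, 0, 1], [0.68, -0.615, 0, 0, 1], [0.68, -0.615, 0, 0, 1], [0.68, -0.615, 0, 0, 1]],
])

```text
time_s: 0.98
ee_pos: [365.1, -220.0, 233.9]
ee_rot: [180.0, -0.0, 19.1]
force: [0.9, -1.0, -0.8]
gripper_width: 91.1
gripper_force: 0.0
```

send_rows([
  [[0.68, -0.615, 0, 0, 1], [0.68, -0.615, 0, 0, 1], [0.68, -0.615, 0, 0, 1], [0.68, -0.615, 0, 0, 1], [0.68, -0.615, 0, 0, 1]],
])

```text
time_s: 1.4
ee_pos: [453.3, -59.1, 233.9]
ee_rot: [180.0, 0.0, 19.1]
force: [1.4, -0.9, -0.6]
gripper_width: 91.4
gripper_force: 0.0
```

send_rows([
  [[0.68, -0.615, 0, 0, 1], [0.68, -0.615, 0, 0, 1], [0.68, -0.615, 0, 0, 1], [0.68, -0.615, 0, 0, 1], [0.68, -0.615, 0, 0, 1]],
])

```text
time_s: 1.82
ee_pos: [541.5, 101.6, 233.7]
ee_rot: [180.0, 0.0, 19.1]
force: [0.6, -1.1, 0.2]
gripper_width: 91.5
gripper_force: 0.0
```

send_rows([
  [[0, 0, 0, -1, 1], [0, 0, 0, -1, 1], [0, 0, 0, -1, 1], [0, 0, 0, -1, 1], [0, 0, 0, -1, 1]],
])

```text
time_s: 2.23
ee_pos: [540.9, 100.0, 233.5]
ee_rot: [-180.0, 0.0, 53.9]
force: [0.5, 0.6, -0.5]
gripper_width: 91.0
gripper_force: 0.0
```

send_rows([
  [[0, 0, 0, -1, 1], [0, 0, 0, -1, 1], [0, 0, 0, -0.3, 1]],
])

```text
time_s: 2.48
ee_pos: [540.9, 99.8, 233.5]
ee_rot: [-180.0, 0.0, 69.6]
force: [0.6, 0.1, 0.8]
gripper_width: 91.3
gripper_force: 0.0
```

```bash
python3 - <<'E'
from workcell import env
from h import *
np.set_printoptions(suppress=True,precision=1)
f=env.grab_frame('wrist');cv2.imwrite('pics/w1.png',cv2.cvtColor(f['pixels'],cv2.COLOR_RGB2BGR));np.savez('w1.npz',**f)
s=env.state();print(s['ee_pos'],s['ee_rot'])
p,c,u,v=cloud(f);g=np.linalg.norm(p[:,:2]-[542,101],axis=1)
m=(g<45)&(p[:,2]>112)&(p[:,2]<130);q=p[m];print(m.sum(),rect(q),np.percentile(q[:,2],[5,50,95]))
for z in (80,95,105):
  m=(g<45)&(abs(p[:,2]-z)<6);print(z,m.sum(),p[m].min(0),p[m].max(0))
E
```

```text
[540.9  99.8 233.5] [-180.     0.    69.5]
1189 (array([540.5, 101.6]), array([14.5, 62.5]), 68.25) [121.4 122.8 123.9]
80 38 [513.7  90.1  74.1] [572.  119.6  85.8]
95 32 [513.8  94.1  89.2] [572.1 119.7 100.9]
105 35 [513.8  96.2  99. ] [572.1 119.9 110.9]
```

View pics/w1.png

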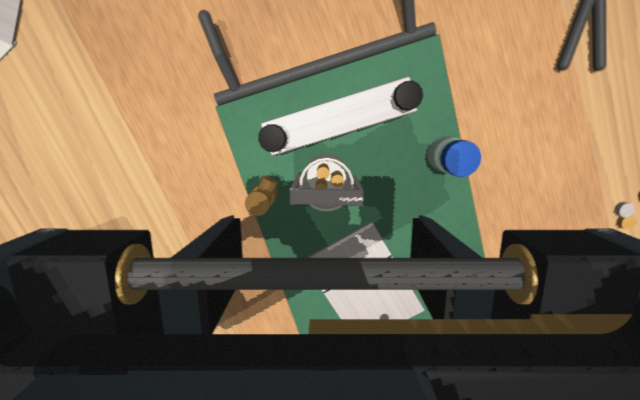

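The wrist view shows the strap centred at (326,197), level and between the fingers, with the tee at (262,195). Strap centre is (541,101.5) at top z 122. I descend and grip.

send_rows([
  [[0.04, 0, 0.74, 0, 1], [0, 0, 0.74, 0, 1], [0, 0, 0.74, 0, 1], [0, 0, 0.74, 0, 1], [0, 0, 0.74, 0, 1]],
])

```text
time_s: 2.95
ee_pos: [541.5, 101.2, 84.6]
ee_rot: [180.0, -0.0, 69.3]
force: [0.4, 0.2, 0.4]
gripper_width: 91.6
gripper_force: 0.0
```

send_rows([
  [[0, 0, 0, 0, 0.66], [0, 0, 0, 0, 0.6], [0, 0, 0, 0, 0.5], [0, 0, 0, 0, 0.4], [0, 0, 0, 0, 0.4]],
], squeeze=15)

```text
time_s: 3.37
ee_pos: [543.0, 101.5, 88.0]
ee_rot: [179.8, -0.1, 69.3]
force: [-0.3, -0.2, 2.6]
gripper_width: 63.3
gripper_force: 15.0
```

send_rows([
  [[0, 0, 0, 0, 0.4], [0, 0, 0, 0, 0.4], [0, 0, 0, 0, 0.4]],
], squeeze=25)

```text
time_s: 3.62
ee_pos: [543.0, 101.6, 87.9]
ee_rot: [179.8, -0.1, 69.3]
force: [-1.1, 0.7, 6.1]
gripper_width: 62.7
gripper_force: 24.9
```

send_rows([
  [[0, 0, -0.3, 0, 0.4], [0, 0, -0.6, 0, 0.4], [0, 0, -0.8, 0, 0.4], [0, 0, -0.8, 0, 0.4], [0, 0, -0.4, 0, 0.4]],
])

```text
time_s: 4.03
ee_pos: [543.2, 101.5, 206.1]
ee_rot: [179.7, -0.2, 69.3]
force: [0.4, -0.4, -2.5]
gripper_width: 63.0
gripper_force: 24.9
```

```bash
python3 - <<'E'
from h import *
np.set_printoptions(suppress=True,precision=2)
for n,b in (('scene',(225,290,115,215)),('side',(325,380,125,205))):
    p,c,u,v=cloud(np.load(n+'0.npz'));m=(u>b[0])&(u<b[1])&(v>b[2])&(v<b[3])&(np.abs(p[:,1]+360)<60)&(abs(p[:,0]-505)<100)
    a=p[m&(p[:,2]>188)&(p[:,2]<204)];a=a[(a[:,0]<538)&(a[:,0]>470)]
    k=np.polyfit(a[:,0],a[:,1],1);r=a[:,1]-np.polyval(k,a[:,0]);k=np.polyfit(a[abs(r)<5,0],a[abs(r)<5,1],1)
    print(n,'arm yaw',np.degrees(np.arctan(k[0])),'y@498',np.polyval(k,498),'z',np.percentile(a[:,2],[5,50,95]),len(a))
    t=p[m&(p[:,2]>205)];print('tip',len(t),t.mean(0),t.min(0),t.max(0))
    q=p[m&(p[:,2]>30)&(p[:,2]<180)&(abs(p[:,0]-550)<40)];print('post',len(q),rect(q),q.mean(0))
    q=p[m&(p[:,2]>7)&(p[:,2]<17)];print('base',rect(q))
E
```

```text
scene arm yaw 10.035965592495453 y@498 -361.11301998897153 z [192.41 196.47 199.39] 87
tip 13 [ 464.47 -367.09  209.22] [ 460.17 -373.26  205.25] [ 467.79 -361.2   213.12]
post 326 (array([ 553.7, -351.1]), array([13.7, 14.5]), 61.26) [ 553.22 -350.48  107.72]
base (array([ 517.1, -359.4]), array([122.8,  92.4]), 9.22)
side arm yaw 9.415925959930094 y@498 -362.07304555471444 z [193.7  197.47 200.4 ] 68
tip 12 [ 462.66 -367.21  209.89] [ 459.67 -370.34  205.05] [ 467.57 -363.17  215.62]
post 206 (array([ 550.5, -350.9]), array([14.1, 12.4]), 14.7) [ 550.39 -350.53  108.91]
base (array([ 516.3, -358.5]), array([119.8,  91.6]), 10.23)
```

Hook origin is (497,-362) with yaw 9.7°, and both views agree. I carry the can over the blade, turn it, then approach along the hook axis.

send_rows([
  [[-0.4, 0, 0, 0, 0.4], [-0.75, 0.02, 0, 0, 0.4], [-0.85, 0.02, 0, 0, 0.4], [-0.85, 0.02, 0, 0, 0.4], [-0.85, 0.02, 0, 0, 0.4]],
])

```text
time_s: 4.45
ee_pos: [491.5, -39.4, 202.1]
ee_rot: [180.0, 0.0, 69.4]
force: [0.5, -0.1, -3.0]
gripper_width: 63.1
gripper_force: 24.9
```

send_rows([
  [[-0.85, 0.02, 0, 0, 0.4], [-0.85, 0.02, 0, 0, 0.4], [-0.85, 0.02, 0, 0, 0.4], [-0.85, 0.02, 0, 0, 0.4], [-0.85, 0.02, 0, 0, 0.4]],
])

```text
time_s: 4.87
ee_pos: [435.1, -200.1, 202.2]
ee_rot: [180.0, 0.0, 69.3]
force: [0.1, 0.1, -2.7]
gripper_width: 63.0
gripper_force: 24.9
```

send_rows([
  [[-0.8, 0.02, 0, 0, 0.4], [-0.5, 0, 0, 0.5, 0.4], [0, 0, 0, 0.9, 0.4], [0, 0, 0, 0.9, 0.4], [0, 0, 0, 0.9, 0.4]],
])

```text
time_s: 5.28
ee_pos: [418.0, -248.2, 202.0]
ee_rot: [-180.0, 0.0, 46.9]
force: [0.2, 0.7, -2.4]
gripper_width: 63.0
gripper_force: 24.9
```

send_rows([
  [[0, 0, 0, 0.9, 0.4], [0, 0, 0, 0.9, 0.4], [0, 0, 0, 0.9, 0.4], [0, 0, 0, 0.9, 0.4], [0, 0, 0, 0.9, 0.4]],
])

```text
time_s: 5.7
ee_pos: [418.2, -247.6, 202.1]
ee_rot: [180.0, 0.0, 16.1]
force: [-0.6, -1.1, -1.1]
gripper_width: 62.7
gripper_force: 24.9
```

send_rows([
  [[0, 0, 0, 0.9, 0.4], [0, 0, 0, 0.1, 0.4]],
])

```text
time_s: 5.87
ee_pos: [418.3, -247.6, 202.1]
ee_rot: [180.0, -0.0, 9.4]
force: [-0.5, -0.1, -1.8]
gripper_width: 62.9
gripper_force: 25.0
```

```bash
cat >> h.py <<'E'
def look(names,c0,zlo,zhi,r=45):
    from workcell import env
    for n in names:
        f=env.grab_frame(n);np.savez('last_'+n+'.npz',**f)
        p,c,u,v=cloud(f)
        m=(np.linalg.norm(p[:,:2]-c0,axis=1)<r)&(p[:,2]>zlo)&(p[:,2]<zhi)
        yield n,f,p[m],c[m],u[m],v[m]
E
python3 - <<'E'
from h import *
np.set_printoptions(suppress=True,precision=1)
for n,f,q,c,u,v in look(['scene','side'],[418,-247.6],110,300,45):
    print(n,len(q),u.min(),u.max(),v.min(),v.max())
    br=c.sum(1)>330  # bright metal vs. black gripper
    h,e=np.histogram(q[br,2],bins=range(110,300,5));print(dict(zip(e.tolist(),h.tolist())))
    s=q[br&(q[:,2]>215)&(q[:,2]<250)];
    if len(s):print(rect(s),np.percentile(s[:,2],[5,50,95]))
    cv2.imwrite(f'pics/c_{n}.png',cv2.resize(cv2.cvtColor(f['pixels'],cv2.COLOR_RGB2BGR)[max(0,v.min()-60):v.max()+80,max(0,u.min()-90):u.max()+60],None,fx=2.5,fy=2.5))
a,b=[cv2.imread(f'pics/c_{n}.png') for n in('scene','side')]
h=max(a.shape[0],b.shape[0]);z=np.zeros((h,a.shape[1]+b.shape[1],3),np.uint8);z[:a.shape[0],:a.shape[1]]=a;z[:b.shape[0],a.shape[1]:]=b
s=min(1,800/z.shape[1],600/z.shape[0]);cv2.imwrite('pics/c2.png',cv2.resize(z,None,fx=s,fy=s))
E
```

```text
scene 1594 290 329 89 168
{110: 0, 115: 0, 120: 16, 125: 40, 130: 38, 135: 44, 140: 45, 145: 40, 150: 44, 155: 34, 160: 62, 165: 62, 170: 60, 175: 57, 180: 63, 185: 4, 190: 4, 195: 7, 200: 11, 205: 2, 210: 2, 215: 1, 220: 3, 225: 0, 230: 11, 235: 4, 240: 1, 245: 0, 250: 0, 255: 0, 260: 0, 265: 0, 270: 0, 275: 0, 280: 0, 285: 0, 290: 0}
(array([ 430.3, -246.5]), array([15.9, 79.3]), 7.17) [221.2 232.9 239.2]
side 748 367 395 112 184
{110: 0, 115: 0, 120: 0, 125: 0, 130: 0, 135: 0, 140: 0, 145: 0, 150: 0, 155: 0, 160: 0, 165: 0, 170: 1, 175: 0, 180: 1, 185: 0, 190: 0, 195: 0, 200: 0, 205: 0, 210: 0, 215: 0, 220: 0, 225: 0, 230: 0, 235: 0, 240: 0, 245: 0, 250: 0, 255: 0, 260: 0, 265: 0, 270: 0, 275: 0, 280: 0, 285: 0, 290: 0}
```

View pics/c2.png

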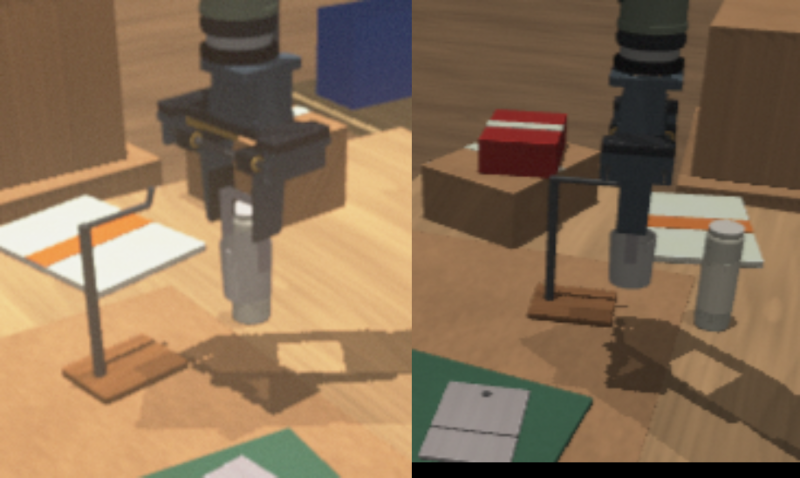

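The can is held upright and square, its bottom at about z 123. I check the strap with the wrist camera before threading it.

```bash
python3 - <<'E'
from h import *
np.set_printoptions(suppress=True,precision=1)
for n,f,q,c,u,v in look(['wrist'],[418,-247.6],100,300,60):
    br=c.sum(1)>200
    h,e=np.histogram(q[:,2],bins=range(100,300,10));print(dict(zip(e.tolist(),h.tolist())))
    s=q[(q[:,2]>215)&(q[:,2]<245)&(u>285)&(u<370)&(v>120)];print(len(s),rect(s),np.percentile(s[:,2],[5,50,95]),np.median(s,0))
E
```

```text
{100: 0, 110: 0, 120: 682, 130: 550, 140: 664, 150: 927, 160: 1548, 170: 522, 180: 1224, 190: 204, 200: 448, 210: 598, 220: 680, 230: 1090, 240: 965, 250: 1529, 260: 646, 270: 793, 280: 1631}
198 (array([ 409.6, -248.2]), array([ 2.3, 37.5]), 9.31) [236.3 237.2 238.1] [ 410.3 -251.6  237.2]
```

send_rows([
  [[-0.08, 0.4, 0.05, 0, 0.4], [-0.08, 0.7, 0.05, 0, 0.4], [-0.08, 0.8, 0.05, 0, 0.4], [-0.08, 0.8, 0.05, 0, 0.4], [-0.08, 0.46, 0.05, 0, 0.4]],
])

```text
time_s: 6.43
ee_pos: [424.0, -378.1, 191.8]
ee_rot: [179.9, -0.0, 9.5]
force: [-0.0, -0.7, -2.2]
gripper_width: 62.9
gripper_force: 25.0
```

```bash
python3 - <<'E'
from h import *
from workcell import env
np.set_printoptions(suppress=True,precision=1)
s=env.state();t=s['ee_pos'];yaw=np.radians(9.7);X=np.array([np.cos(yaw),np.sin(yaw)]);Y=np.array([-X[1],X[0]])
print(t,s['ee_rot'],'hook frame of TCP',(t[:2]-[497,-362.3])@X,(t[:2]-[497,-362.3])@Y)
for n,f,q,c,u,v in look(['wrist','scene','side'],[505,-361],188,222,70):
    q=q[(q[:,2]<204)&(q[:,0]>468)&(q[:,0]<540)]
    if len(q)>20:
        d=(q[:,:2]-[497,-362.3]);print(n,len(q),'arm y in hook frame',np.median(d@Y),np.polyfit(d@X,d@Y,1),np.percentile(q[:,2],[50,95]))
E
```

```text
[ 424.  -378.1  191.8] [179.9  -0.    9.5] hook frame of TCP -74.62270608393646 -3.2260380673177127
wrist 2797 arm y in hook frame -0.8189923390877032 [-0.  -0.8] [200.2 201.6]
scene 93 arm y in hook frame 0.5170438423191862 [-0.   0.3] [196.3 198.9]
side 71 arm y in hook frame 0.16381569089050643 [0.  0.2] [197.9 200.4]
```

send_rows([
  [[0, -0.06, -0.03, 0, 0.4], [0.2, 0, 0, 0, 0.4], [0.25, 0, 0, 0, 0.4], [0.25, 0, 0, 0, 0.4], [0.25, 0, 0, 0, 0.4]],
])

```text
time_s: 7.0
ee_pos: [462.3, -365.5, 193.5]
ee_rot: [180.0, -0.0, 9.6]
force: [-0.2, -0.7, -1.7]
gripper_width: 62.5
gripper_force: 25.0
```

send_rows([
  [[0.25, 0, 0, 0, 0.4], [0.25, 0, 0, 0, 0.4], [0.25, 0, 0, 0, 0.4], [0.2, 0, 0, 0, 0.4], [0, 0, 0, 0, 0.4]],
])

```text
time_s: 7.42
ee_pos: [500.1, -359.7, 192.9]
ee_rot: [180.0, -0.1, 9.6]
force: [0.3, 0.4, -2.3]
gripper_width: 62.8
gripper_force: 25.0
```

send_rows([
  [[0, 0.03, 0.13, 0, 0.4], [0, 0, 0.13, 0, 0.4], [0, 0, 0.12, 0, 0.4], [0, 0, 0.1, 0, 0.4], [0, 0, 0, 0, 0.4]],
])

```text
time_s: 7.83
ee_pos: [497.3, -361.0, 172.6]
ee_rot: [-179.9, 0.1, 9.5]
force: [0.1, 0.2, -1.7]
gripper_width: 62.8
gripper_force: 25.0
```

send_rows([
  [[0, 0, 0.03, 0, 0.4], [0, 0, 0.03, 0, 0.4], [0, 0, 0, 0, 0.4]],
])

```text
time_s: 8.08
ee_pos: [498.3, -361.3, 171.5]
ee_rot: [180.0, -0.0, 9.5]
force: [0.6, 0.4, -2.6]
gripper_width: 62.9
gripper_force: 25.0
```

send_rows([
  [[0, 0, 0.03, 0, 0.4], [0, 0, 0.03, 0, 0.4], [0, 0, 0, 0, 0.4]],
])

```text
time_s: 8.33
ee_pos: [498.5, -361.4, 169.7]
ee_rot: [180.0, -0.0, 9.5]
force: [-0.1, 1.2, 0.7]
gripper_width: 62.7
gripper_force: 25.0
```

send_rows([
  [[0, 0, 0.03, 0, 0.4], [0, 0, 0.02, 0, 0.4], [0, 0, 0, 0, 0.4]],
])

```text
time_s: 8.58
ee_pos: [498.6, -361.5, 169.5]
ee_rot: [179.9, -0.1, 9.5]
force: [-1.8, 0.8, 8.0]
gripper_width: 63.0
gripper_force: 25.0
```

The strap is resting on the arm (contact at TCP z 169.6). I release.

send_rows([
  [[0, 0, -0.03, 0, 0.4], [0, 0, 0, 0, 0.72], [0, 0, 0, 0, 0.8], [0, 0, 0, 0, 0.95], [0, 0, 0, 0, 1]],
], squeeze=5)

```text
time_s: 9.0
ee_pos: [498.4, -361.2, 168.0]
ee_rot: [-180.0, 0.0, 9.5]
force: [-0.4, 0.1, 0.9]
gripper_width: 82.7
gripper_force: 0.0
```

send_rows([
  [[0, 0, 0, 0, 1], [0, 0, 0, 0, 1], [0, 0, -0.2, 0, 1], [0, 0, -0.4, 0, 1], [0, 0, -0.5, 0, 1]],
])

```text
time_s: 9.42
ee_pos: [497.8, -360.8, 212.0]
ee_rot: [-179.9, 0.1, 9.5]
force: [-0.5, -0.5, 0.7]
gripper_width: 91.1
gripper_force: 0.0
```

send_rows([
  [[0, 0, -0.6, 0, 1], [0, 0, -0.7, 0, 1], [0, 0, -0.7, 0, 1], [0, 0, -0.5, 0, 1]],
])

```text
time_s: 9.75
ee_pos: [498.8, -361.6, 315.9]
ee_rot: [179.8, -0.2, 9.5]
force: [0.2, 0.1, -0.1]
gripper_width: 90.8
gripper_force: 0.0
```

```bash
python3 - <<'E'
from h import *
np.set_printoptions(suppress=True,precision=1)
yaw=np.radians(9.7);X=np.array([np.cos(yaw),np.sin(yaw)]);Y=np.array([-X[1],X[0]])
ims=[]
for n,f,q,c,u,v in look(['scene','side'],[498,-361],80,215,34):
    s=q[(q[:,2]>201)];d=s[:,:2]-[497,-362.3];print(n,len(s),'strap ctr hook frame',np.median(d@X),np.median(d@Y),(d@Y).min(),(d@Y).max(),np.percentile(s[:,2],[50,95]))
    im=cv2.cvtColor(f['pixels'],cv2.COLOR_RGB2BGR)
    cu,cv_=int(u.mean()),int(v.mean());ims.append(cv2.resize(im[cv_-75:cv_+75,cu-75:cu+75],(400,400)))
cv2.imwrite('pics/hang.png',np.hstack(ims))
E
```

```text
scene 74 strap ctr hook frame 0.946018642898904 -1.2312708018902037 -32.376188840549084 32.85152051737767 [202.6 208.1]
side 54 strap ctr hook frame 0.3485132151531977 1.7804045267103725 -29.39899344510928 33.48356448698641 [204.2 206.6]
```

View pics/hang.png

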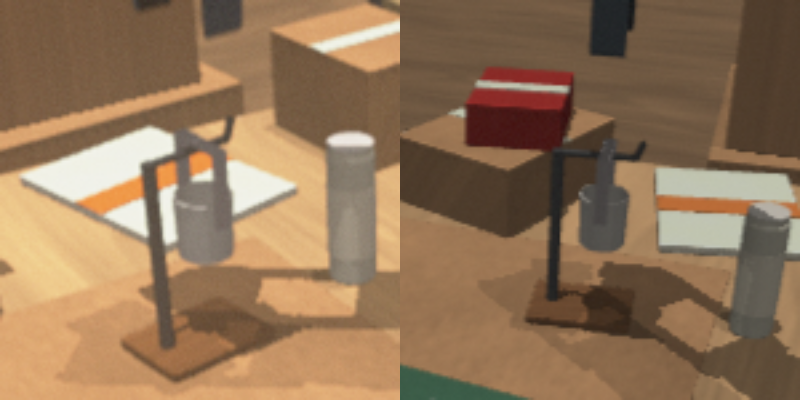

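Both crops show the can hanging by its strap mid-arm and upright, with the spray can untouched. Next I move over the blade and measure it.

send_rows([
  [[0.37, -0.95, 0, 0, 1], [0.37, -1, 0, 0, 0.5], [0.37, -1, 0, 0, 0], [0.37, -1, 0, 0, 0], [0.37, -1, 0, 0, 0]],
], squeeze=20)

```text
time_s: 10.27
ee_pos: [537.4, -155.8, 311.4]
ee_rot: [-180.0, 0.1, 9.5]
force: [0.3, 0.2, 0.3]
gripper_width: 67.3
gripper_force: 0.0
```

send_rows([
  [[0, 0, 0, -1, 0], [0, 0, 0, -1, 0], [0, 0, 0, -1, 0], [0, 0, 0, -1, 0], [0, 0, 0, -1, 0]],
])

```text
time_s: 10.68
ee_pos: [537.5, -157.2, 311.3]
ee_rot: [-179.9, 0.1, 44.2]
force: [0.4, 0.8, -0.5]
gripper_width: 34.1
gripper_force: 0.0
```

send_rows([
  [[0, 0, 0, -1, 0], [0, 0, 0, -1, 0], [0, 0, 0, -1, 0], [0, 0, 0, -1, 0], [0, 0, 0, -1, 0]],
])

```text
time_s: 11.1
ee_pos: [537.4, -157.5, 311.3]
ee_rot: [-179.9, -0.0, 78.6]
force: [-0.0, 0.1, -0.5]
gripper_width: 1.1
gripper_force: 0.0
```

send_rows([
  [[0, 0, 0, -1, 0], [0, 0, 0, -0.2, 0], [0, 0, 0, 0, 0]],
])

```text
time_s: 11.35
ee_pos: [537.6, -157.5, 311.6]
ee_rot: [-179.9, -0.0, 86.4]
force: [0.1, 0.3, 0.2]
gripper_width: 0.4
gripper_force: 0.0
```

```bash
cat >> h.py <<'E'
O=np.array([569.3,41.7]);BY=86.3
def brake(p,O=O,yaw=BY):
    a=np.radians(yaw);X=np.array([np.cos(a),np.sin(a)]);Y=np.array([-X[1],X[0]]);d=np.asarray(p)[...,:2]-O
    return np.stack([d@X,d@Y],-1)
def blade_corners(p,c):
    r,g,b=c.T
    return (g<r+6)&(abs(p[:,2]-16)<7)
E
python3 - <<'E'
from h import *
from workcell import env
np.set_printoptions(suppress=True,precision=1)
s=env.state();print(s['ee_pos'],s['ee_rot'],s['gripper_width'])
f=env.grab_frame('wrist');np.savez('w2.npz',**f)
cv2.imwrite('pics/w2.png',cv2.cvtColor(f['pixels'],cv2.COLOR_RGB2BGR))
p,c,u,v=cloud(f);r,g,b=c.T
m=(g>r+12)&(abs(p[:,2]-10)<6);print('bed',m.sum(),rect(p[m]),np.median(p[m,2]))
m=(np.linalg.norm(p[:,:2]-[538,-50],axis=1)<100)&(abs(p[:,2]-16)<5)&(g<r+6);q=p[m];print('blade',m.sum(),rect(q),np.median(q[:,2]))
m=(np.linalg.norm(p[:,:2]-[577,160],axis=1)<85)&(abs(p[:,2]-46)<4);print('bar',m.sum(),rect(p[m]))
for n,ff,q,c,u,v in look(['scene','side'],[538,-50],10,21,100):
    k=c[:,1]<c[:,0]+6;print(n,k.sum(),rect(q[k]))
E
```

```text
[ 537.6 -157.5  311.6] [-179.9   -0.    86.4] 0.3719307334743837
bed 23452 (array([561.4, -51.3]), array([210.4, 258.4]), 86.27) 10.813856267668285
blade 8302 (array([534.4, -49. ]), array([100.3, 139.7]), 10.74) 16.855647107126657
bar 0 (array([0., 0.]), array([0., 0.]), 0.0)
scene 2154 (array([536. , -51.1]), array([107.4, 145.5]), 9.32)
side 1475 (array([537.1, -50.4]), array([ 99.4, 143.4]), 10.43)
```

View pics/w2.png

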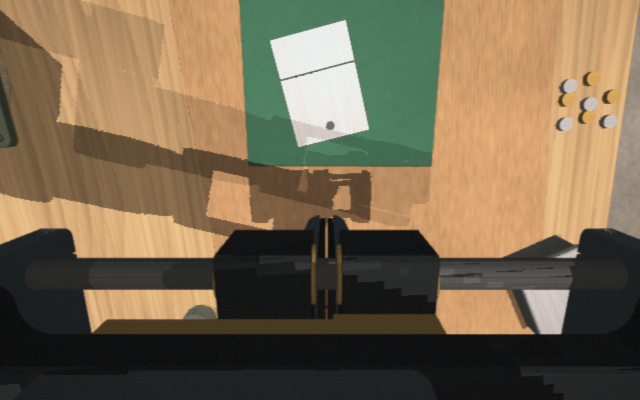

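The wrist view shows the blade at (320,85) with its dot at the rear, (330,125), turned 14° and about 27 mm left of the bed's axis. I'll press on its left side with the flat of the closed fingers, a bit ahead of its centre, to square it and shift it. After that I feed it from the rear edge.

send_rows([
  [[0.735, -0.56, 0.2, 0, 0], [0.735, -0.56, 0.5, 0, 0], [0.735, -0.56, 0.5, 0, 0], [0.735, -0.56, 0.5, 0, 0], [0, 0, 0.8, 0, 0]],
])

```text
time_s: 11.92
ee_pos: [453.7, -31.8, 214.1]
ee_rot: [179.8, -0.1, 86.6]
force: [-0.8, -0.4, -0.2]
gripper_width: 0.5
gripper_force: 0.0
```

send_rows([
  [[0, 0, 0.9, 0, 0], [0, 0, 0.9, 0, 0], [0, 0, 0.9, 0, 0], [0, 0, 0.9, 0, 0], [0, 0, 0.6, 0, 0]],
])

```text
time_s: 12.33
ee_pos: [454.5, -35.3, 42.2]
ee_rot: [-179.8, -0.0, 86.4]
force: [-0.4, -0.3, -0.2]
gripper_width: 0.3
gripper_force: 0.0
```

send_rows([
  [[0, 0, 0.3, 0, 0], [0, 0, 0.25, 0, 0], [0, 0, 0.12, 0, 0], [0, 0, 0.08, 0, 0], [0, 0, 0, 0, 0]],
])

```text
time_s: 12.75
ee_pos: [456.2, -35.6, 14.7]
ee_rot: [-180.0, 0.0, 86.5]
force: [0.3, -0.8, -0.7]
gripper_width: 0.7
gripper_force: 0.0
```

send_rows([
  [[0, 0.2, 0, 0, 0], [0, 0.15, 0, 0, 0], [0, 0.15, 0, 0, 0], [0, 0.15, 0, 0, 0], [0, 0.1, 0, 0, 0]],
])

```text
time_s: 13.17
ee_pos: [480.6, -36.6, 15.7]
ee_rot: [-179.2, -0.0, 86.5]
force: [-14.5, 1.9, 20.8]
gripper_width: 0.2
gripper_force: 10.8
```

send_rows([
  [[0, 0.06, 0, 0, 0], [0, 0.06, 0, 0, 0], [0, 0.06, 0, 0, 0], [0, 0.04, 0, 0, 0], [0, 0, 0, 0, 0]],
])

```text
time_s: 13.58
ee_pos: [489.2, -36.9, 16.1]
ee_rot: [-179.3, -0.1, 86.5]
force: [-14.3, 2.5, 22.8]
gripper_width: 0.3
gripper_force: 11.2
```

```bash
cat > m.py <<'E'
from h import *
from workcell import env
np.set_printoptions(suppress=True,precision=1)
c0=np.array(eval(__import__('sys').argv[1]),float)
s=env.state();print('TCP',s['ee_pos'],s['ee_rot'][2],'brake',brake(s['ee_pos'],np.array([569.,41.7])))
for n in ('scene','side','wrist'):
    f=env.grab_frame(n);np.savez('last_'+n,**f);p,c,u,v=cloud(f);r,g,b=c.T
    m=(np.linalg.norm(p[:,:2]-c0,axis=1)<100)&(abs(p[:,2]-15.5)<6)&(g<r+6)&(c.sum(1)>330);M=np.zeros((400,640),np.uint8);M[v[m],u[m]]=1
    M=cv2.morphologyEx(M,cv2.MORPH_OPEN,np.ones((3,3)));k=M[v,u]>0;q=p[k]
    if len(q)>50:print(n,len(q),rect(q),'brake',brake(rect(q)[0],np.array([569.,41.7])),np.percentile(brake(q,np.array([569.,41.7])),[1,99],axis=0).ravel())
E
python3 m.py [550,-45]
```

```text
TCP [489.2 -36.9  16.1] 86.48607084430996 brake [-83.6  74.6]
scene 1475 (array([547.3, -52. ]), array([100.8, 142.1]), 7.92) brake [-94.9  15.6] [-163.4  -39.9  -20.8   71.3]
side 666 (array([546.3, -52.2]), array([ 98.3, 140. ]), 7.58) brake [-95.2  16.6] [-154.8  -39.2  -22.5   74.2]
wrist 16619 (array([542.7, -42.4]), array([100.6, 121.5]), 6.96) brake [-85.6  20.8] [-134.   -34.3  -20.4   77. ]
```

The fingertips sit too high on the edge, giving an upward force. I back off, go lower and push again.

send_rows([
  [[0, -0.3, 0, 0, 0], [0, 0, 0, 0, 0], [0, 0, 0.06, 0, 0], [0, 0, 0, 0, 0]],
])

```text
time_s: 14.07
ee_pos: [483.0, -37.4, 12.8]
ee_rot: [-179.9, 0.0, 86.5]
force: [-3.1, -0.4, 6.3]
gripper_width: 0.6
gripper_force: 3.4
```

send_rows([
  [[0, 0, 0.02, 0, 0], [0, 0, 0, 0, 0]],
])

```text
time_s: 14.23
ee_pos: [482.8, -37.4, 12.1]
ee_rot: [-179.9, 0.0, 86.5]
force: [-4.6, -0.0, 9.4]
gripper_width: 0.6
gripper_force: 4.5
```

send_rows([
  [[0, -0.25, 0, 0, 0], [0, 0, 0, 0, 0], [0, 0, 0.02, 0, 0], [0, 0, 0, 0, 0]],
])

```text
time_s: 14.57
ee_pos: [473.7, -36.7, 10.7]
ee_rot: [180.0, 0.0, 86.5]
force: [-0.5, 0.2, -0.4]
gripper_width: 0.7
gripper_force: 0.0
```

```bash
python3 m.py [550,-45]; python3 - <<'E'
from h import *
f=np.load('last_wrist.npz');a=cv2.cvtColor(f['pixels'],cv2.COLOR_RGB2BGR)[100:330,180:560];cv2.imwrite('pics/w3.png',cv2.resize(a,None,fx=2,fy=2))
E
```

```text
TCP [473.7 -36.7  10.7] 86.49855435148267 brake [-84.4  90.1]
scene 1740 (array([544.6, -55.1]), array([106.1, 146.8]), 7.09) brake [-98.2  18.1] [-165.5  -39.8  -21.9   71.6]
side 772 (array([546.3, -51.6]), array([ 98., 138.]), 7.27) brake [-94.6  16.6] [-153.2  -34.7  -23.9   73.7]
wrist 20233 (array([542.8, -40.9]), array([100.3, 118.9]), 6.92) brake [-84.1  20.8] [-131.7  -33.6  -20.8   76.8]
```

View pics/w3.png

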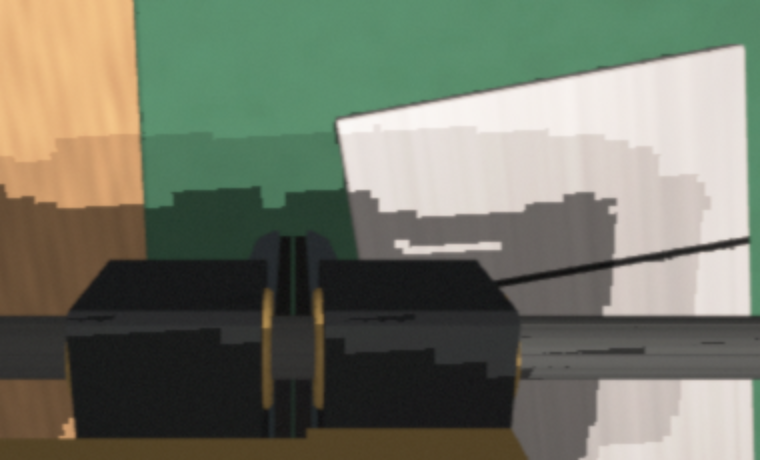

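The fingers are at (290,245) and the blade's edge at (350,230). They are now free and near the bed, so I push slowly and watch the force.

send_rows([
  [[0, 0.1, 0, 0, 0], [0, 0.06, 0, 0, 0], [0, 0.06, 0, 0, 0], [0, 0.06, 0, 0, 0], [0, 0, 0, 0, 0]],
])

```text
time_s: 15.13
ee_pos: [483.3, -37.1, 10.5]
ee_rot: [-179.8, -0.0, 86.5]
force: [-3.0, 1.5, 2.1]
gripper_width: 0.7
gripper_force: 1.6
```

send_rows([
  [[0, 0.06, 0, 0, 0], [0, 0.06, 0, 0, 0], [0, 0.06, 0, 0, 0], [0, 0.06, 0, 0, 0], [0, 0, 0, 0, 0]],
])

```text
time_s: 15.55
ee_pos: [494.8, -38.0, 10.9]
ee_rot: [179.9, 0.0, 86.5]
force: [-2.6, 0.7, 0.6]
gripper_width: 0.5
gripper_force: 0.8
```

send_rows([
  [[0, 0.06, 0, 0, 0], [0, 0.06, 0, 0, 0], [0, 0.03, 0, 0, 0], [0, 0, 0, 0, 0]],
])

```text
time_s: 15.88
ee_pos: [500.4, -38.3, 10.9]
ee_rot: [179.9, 0.0, 86.5]
force: [-2.0, 1.0, -0.0]
gripper_width: 0.4
gripper_force: 0.9
```

```bash
python3 m.py [555,-45]
```

```text
TCP [500.4 -38.3  10.9] 86.50611684197247 brake [-84.3  63.3]
scene 1546 (array([562.5, -59.4]), array([101.9, 146.8]), 2.45) brake [-101.3   -0. ] [-167.4  -52.   -28.4   51.3]
side 613 (array([562.6, -53.2]), array([ 98.1, 129.8]), 2.61) brake [-95.1   0.3] [-153.5  -50.7  -30.2   51. ]
wrist 16519 (array([559.7, -42. ]), array([100.2, 109.5]), 1.85) brake [-84.1   3.9] [-131.7  -46.9  -27.5   56.2]
```

The side push worked: the blade is centred laterally within about 2 mm and 6° off square. I go to the rear edge with two spread fingers to square it and feed it in.

send_rows([
  [[0, -0.4, 0, 0, 0], [0, 0, -0.5, 0, 0.3], [0, 0, -0.8, 0, 0.66], [-0.5, 0.2, 0, 0, 0.66], [-0.7, 0.5, 0, 0, 0.66]],
])

```text
time_s: 16.45
ee_pos: [509.4, -86.3, 65.1]
ee_rot: [179.7, 0.0, 86.7]
force: [-0.9, 0.1, -0.6]
gripper_width: 24.1
gripper_force: 0.0
```

send_rows([
  [[-0.7, 0.5, 0, 0, 0.66], [-0.7, 0.5, 0, 0, 0.66], [-0.5, 0.25, 0, 0, 0.66], [0, 0, 0.3, 0, 0.66], [0, 0, 0.3, 0, 0.66]],
])

```text
time_s: 16.87
ee_pos: [556.7, -168.2, 39.5]
ee_rot: [179.7, 0.1, 86.4]
force: [-0.5, 0.2, -0.2]
gripper_width: 57.7
gripper_force: 0.0
```

```bash
python3 m.py [562,-55]; python3 - <<'E'
from h import *
f=np.load('last_wrist.npz');cv2.imwrite('pics/w4.png',cv2.cvtColor(f['pixels'],cv2.COLOR_RGB2BGR))
p,c,u,v=cloud(f);r,g,b=c.T
m=(g>r+12)&(abs(p[:,2]-10)<6);print('bed',rect(p[m]))
E
```

```text
TCP [ 556.7 -168.2   39.5] 86.378563842672 brake [-210.3   -1.3]
scene 2160 (array([560.9, -60.4]), array([105.4, 148. ]), 2.09) brake [-102.4    1.5] [-168.8  -50.8  -28.6   52.1]
side 1297 (array([561.8, -58.6]), array([ 98.8, 143.1]), 1.61) brake [-100.6    0.7] [-168.8  -49.1  -31.3   52.5]
wrist 30857 (array([560.1, -80.7]), array([101.5,  93.2]), 1.6) brake [-122.7    1. ] [-169.1  -49.2  -81.8   50.3]
bed (array([558.9, -96.9]), array([120.3, 260.2]), 86.44)
```

View pics/w4.png

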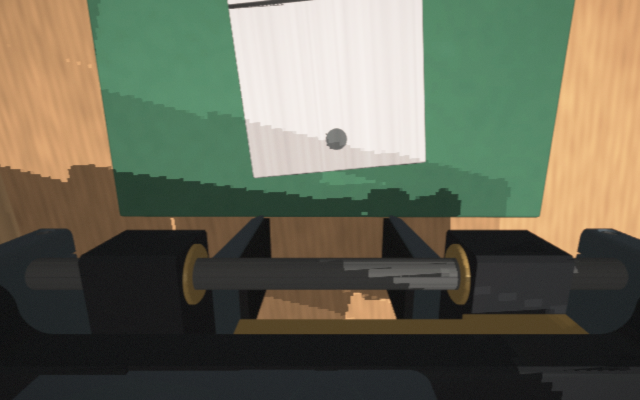

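The blade's rear-left corner is at (250,178) and rear-right at (425,160). The blade is on the bed's axis and 5.5° off. I lower and push.

send_rows([
  [[0, 0, 0.3, 0, 0.66], [0, 0, 0.25, 0, 0.66], [0, 0, 0.14, 0, 0.66], [0, 0, 0, 0, 0.66]],
])

```text
time_s: 17.35
ee_pos: [554.0, -165.6, 10.8]
ee_rot: [-180.0, -0.0, 86.5]
force: [-0.6, -0.9, -0.0]
gripper_width: 60.5
gripper_force: 0.0
```

send_rows([
  [[0.2, 0, 0, 0, 0.66], [0.2, 0, 0, 0, 0.66], [0.15, 0, 0, 0, 0.66], [0.15, 0, 0, 0, 0.66], [0.15, 0, 0, 0, 0.66]],
])

```text
time_s: 17.77
ee_pos: [556.0, -131.4, 11.5]
ee_rot: [-180.0, 0.1, 86.6]
force: [-1.0, -2.5, 0.6]
gripper_width: 60.1
gripper_force: 1.6
```

send_rows([
  [[0.15, 0, 0, 0, 0.66], [0.15, 0, 0, 0, 0.66], [0.15, 0, 0, 0, 0.66], [0.15, 0, 0, 0, 0.66], [0, 0, 0, 0, 0.66]],
])

```text
time_s: 18.18
ee_pos: [557.9, -106.4, 11.3]
ee_rot: [180.0, -0.1, 86.5]
force: [0.3, 0.6, -0.4]
gripper_width: 60.0
gripper_force: 0.0
```

```bash
python3 m.py [563,-35]
```

```text
TCP [ 557.9 -106.4   11.3] 86.51171644448438 brake [-148.6    1.5]
scene 2323 (array([570. , -17.6]), array([141.4, 103.6]), 86.37) brake [-59.1  -4.8] [-126.   -55.3    9.7   42.9]
side 1363 (array([571.3, -17. ]), array([137.3,  99.3]), 86.06) brake [-58.4  -6.1] [-121.2  -54.2    7.8   42.6]
wrist 41222 (array([567.3, -35.4]), array([ 96.8, 101.5]), 86.39) brake [-77.   -3.3] [-122.4  -52.6  -30.1   44.6]
```

The blade is square now, about 5 mm right of mid-gap. I feed on with a slight left drift.

send_rows([
  [[0.15, -0.01, 0, 0, 0.66], [0.2, -0.01, 0, 0, 0.66], [0.2, -0.01, 0, 0, 0.66], [0.2, -0.01, 0, 0, 0.66], [0.2, -0.01, 0, 0, 0.66]],
])

```text
time_s: 18.75
ee_pos: [557.7, -68.9, 11.1]
ee_rot: [-180.0, 0.0, 86.5]
force: [0.6, -2.9, -1.5]
gripper_width: 60.1
gripper_force: 1.2
```

send_rows([
  [[0.2, -0.02, 0, 0, 0.66], [0.2, -0.02, 0, 0, 0.66], [0.2, -0.02, 0, 0, 0.66], [0.15, -0.01, 0, 0, 0.66], [0.05, 0, 0, 0, 0.66]],
])

```text
time_s: 19.17
ee_pos: [556.8, -36.6, 11.2]
ee_rot: [-180.0, -0.0, 86.6]
force: [-0.6, -2.9, -0.5]
gripper_width: 60.1
gripper_force: 1.2
```

```bash
python3 m.py [573,55]
```

```text
TCP [556.8 -36.6  11.2] 86.5660819349271 brake [-78.9   7.2]
scene 2519 (array([568.8,  50.4]), array([136.3, 103.8]), 86.46) brake [8.7 0.8] [-55.5 -49.9  74.5  48.1]
side 1537 (array([570.8,  51.7]), array([130.1, 100.8]), 86.27) brake [10.1 -1.2] [-51.  -48.4  73.1  47.9]
wrist 41192 (array([566.6,  35.3]), array([ 97.7, 101.7]), 86.45) brake [-6.5  2. ] [-52.5 -47.3  39.9  50. ]
```

send_rows([
  [[0.2, 0, 0, 0, 0.66], [0.2, 0, 0, 0, 0.66], [0.2, 0, 0, 0, 0.66], [0.2, 0, 0, 0, 0.66], [0.2, 0, 0, 0, 0.66]],
])

```text
time_s: 19.73
ee_pos: [559.6, 2.9, 11.3]
ee_rot: [180.0, 0.0, 86.5]
force: [0.2, -2.9, -0.0]
gripper_width: 60.5
gripper_force: 1.7
```

send_rows([
  [[0.15, 0, 0, 0, 0.66], [0.1, 0, 0, 0, 0.66], [0, 0, 0, 0, 0.66]],
])

```text
time_s: 19.98
ee_pos: [560.2, 13.5, 11.3]
ee_rot: [180.0, -0.0, 86.5]
force: [-0.3, 0.8, -0.4]
gripper_width: 59.8
gripper_force: 0.0
```

```bash
python3 m.py [573,85]; python3 - <<'E'
from h import *
np.set_printoptions(suppress=True,precision=1)
O=np.array([569.,41.7])
ims=[]
for n in('scene','side','wrist'):
    f=np.load(f'last_{n}.npz');p,c,u,v=cloud(f);q=brake(p,O)
    bar=(abs(p[:,2]-46)<3)&(abs(q[:,1])<55)&(abs(q[:,0]-118)<30)
    top=(abs(p[:,2]-16)<4)&(abs(q[:,1])<42)&(q[:,0]>40)&(q[:,0]<110)
    dk=top&(c.sum(1)<np.median(c[top].sum(1))*.6) if top.any() else top
    print(n,'bar top x range',np.percentile(q[bar,0],[1,99]) if bar.any() else 0,np.median(q[bar,1]) if bar.any() else 0,'line px',dk.sum(),np.percentile(q[dk,0],[10,50,90]) if dk.any() else 0)
    uu,vv=u[top].mean(),v[top].mean();ims.append(cv2.cvtColor(f['pixels'],cv2.COLOR_RGB2BGR)) 
a=cv2.resize(ims[0][240:370,290:440],None,fx=2.6,fy=2.6);b=cv2.resize(ims[1][210:340,190:340],None,fx=2.6,fy=2.6)
cv2.imwrite('pics/feed.png',np.hstack([a,b]))
E
```

```text
TCP [560.2  13.5  11.3] 86.53825678091124 brake [-28.7   7. ]
scene 1623 (array([570.4,  75.1]), array([ 85.3, 103.7]), 86.34) brake [33.4  0.8] [ -6.3 -49.6  74.5  48.8]
side 1007 (array([571.6,  76.1]), array([82.4, 99.1]), 86.49) brake [34.5 -0.4] [ -3.6 -48.8  73.6  48.1]
wrist 41321 (array([569.5,  84.4]), array([ 96.4, 101.6]), 86.54) brake [42.6  2.3] [ -2.6 -47.   89.7  50.3]
scene bar top x range [100.5 135.8] -1.1708864336570666 line px 0 0
side bar top x range [100.  135.9] 0.32571029909982024 line px 0 0
wrist bar top x range 0 0 line px 894 [79.6 80.3 81.1]
```

View pics/feed.png

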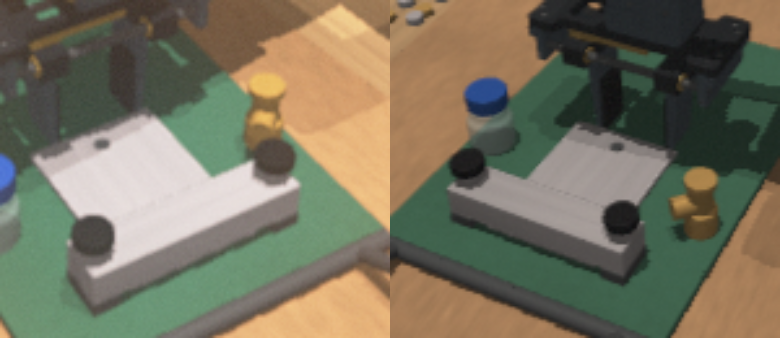

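Both crops show the blade entering square between the end blocks, with jar and tee untouched. Bar front is measured at x≈100 and the line at about 80.5. I push 13 mm more, then back off and look.

send_rows([
  [[0.1, 0, 0, 0, 0.66], [0.1, 0, 0, 0, 0.66], [0.08, 0, 0, 0, 0.66], [0.05, 0, 0, 0, 0.66], [0, 0, 0, 0, 0.66]],
])

```text
time_s: 20.55
ee_pos: [560.9, 25.8, 11.2]
ee_rot: [-180.0, -0.0, 86.5]
force: [-0.5, -1.1, -1.1]
gripper_width: 60.4
gripper_force: 0.4
```

send_rows([
  [[-0.3, 0, 0, 0, 0.66], [-0.7, 0, -0.5, 0, 0.66], [-0.5, 0, -0.9, 0, 0.66], [0, 0, -0.9, 0, 0.66], [0, 0, -0.9, 0, 0.66]],
])

```text
time_s: 20.97
ee_pos: [556.7, -36.1, 140.5]
ee_rot: [-180.0, -0.0, 86.4]
force: [0.5, -0.0, -0.4]
gripper_width: 60.2
gripper_force: 0.0
```

send_rows([
  [[0, 0, -0.6, 0, 0.66], [0, 0, 0, 0, 0.66]],
])

```text
time_s: 21.13
ee_pos: [560.7, -35.5, 169.4]
ee_rot: [179.3, -0.0, 86.5]
force: [0.9, -0.2, 0.3]
gripper_width: 60.3
gripper_force: 0.0
```

```bash
cat > l.py <<'E'
from h import *
from workcell import env
np.set_printoptions(suppress=True,precision=1)
O=np.array([569.,41.7])
print(env.state()['ee_pos'])
for n in('scene','side','wrist'):
    f=env.grab_frame(n);np.savez('last_'+n,**f);p,c,u,v=cloud(f);q=brake(p,O);s=c.sum(1)
    bar=(abs(p[:,2]-46)<3)&(abs(q[:,1])<55)&(abs(q[:,0]-118)<30)
    top=(abs(p[:,2]-16)<4)&(abs(q[:,1])<40)&(q[:,0]>-40)&(q[:,0]<102)&(c[:,1]<c[:,0]+6)
    dk=top&(s<np.median(s[top])*.6)&(q[:,0]>60)
    print(n,'bar',np.percentile(q[bar,0],[1,99]) if bar.any() else 0,'line',dk.sum(),np.percentile(q[dk,0],[10,50,90]) if dk.any() else 0,'rear',np.percentile(q[top,0],[0.5,2,99]))
    if dk.sum()>30:print('  line yaw err deg',np.degrees(np.polyfit(q[dk,1],q[dk,0],1)[0]))
    bl=(abs(p[:,2]-16)<3)&(q[:,0]>20)&(q[:,0]<80)&(abs(q[:,1])<58)&(c[:,1]<c[:,0]+6);print('  sides y',np.percentile(q[bl,1],[1,99]))
    im=cv2.cvtColor(f['pixels'],cv2.COLOR_RGB2BGR);cv2.imwrite(f'pics/l_{n}.png',im)
E
python3 l.py
```

```text
[560.7 -35.5 169.4]
scene bar [100.5 136.2] line 0 0 rear [ 2.6  4.1 75.1]
  sides y [-49.2  48.2]
side bar [100.2 135.6] line 0 0 rear [ 2.1  3.  74.3]
  sides y [-48.7  48.2]
wrist bar 0 line 0 0 rear [ 3.2  4.9 87.9]
  sides y [-46.5  50.2]
```

```bash
python3 - <<'E'
from h import *
np.set_printoptions(suppress=True,precision=1,linewidth=200)
O=np.array([569.,41.7])
f=np.load('last_wrist.npz');T=f['cam_to_world'];K=f['intrinsics'];g=f['pixels'].sum(2)
a=np.radians(BY);X=np.array([np.cos(a),np.sin(a)]);Y=np.array([-X[1],X[0]])
def px(x,y,z):
    w=np.append(O+x*X+y*Y,z);q=(w-T[:3,3])@T[:3,:3];return K[0,0]*q[0]/q[2]+K[0,2],K[1,1]*q[1]/q[2]+K[1,2]
for z,xs in((16,np.arange(-8,102,2)),(46,np.arange(94,140,2))):
    out=[]
    for x in xs:
        L=[px(x,y,z) for y in np.linspace(-35,25,13)]
        L=[g[int(round(v)),int(round(u))] for u,v in L if 0<=u<639 and 0<=v<399];out.append((int(x),int(np.median(L)) if L else -1))
    print(z,out)
print(px(90,0,16),px(100,0,46))
E
```

```text
16 [(-8, 316), (-6, 318), (-4, 317), (-2, 319), (0, 319), (2, 310), (4, 718), (6, 725), (8, 725), (10, 724), (12, 723), (14, 723), (16, 722), (18, 721), (20, 722), (22, 720), (24, 719), (26, 720), (28, 720), (30, 722), (32, 720), (34, 720), (36, 720), (38, 720), (40, 718), (42, 719), (44, 717), (46, 718), (48, 717), (50, 717), (52, 715), (54, 716), (56, 716), (58, 715), (60, 714), (62, 714), (64, 713), (66, 713), (68, 712), (70, 710), (72, 709), (74, 709), (76, 707), (78, 707), (80, 706), (82, 705), (84, 703), (86, 703), (88, 701), (90, -1), (92, -1), (94, -1), (96, -1), (98, -1), (100, -1)]
46 [(94, -1), (96, -1), (98, -1), (100, -1), (102, -1), (104, -1), (106, -1), (108, -1), (110, -1), (112, -1), (114, -1), (116, -1), (118, -1), (120, -1), (122, -1), (124, -1), (126, -1), (128, -1), (130, -1), (132, -1), (134, -1), (136, -1), (138, -1)]
(np.float64(335.5746730850888), np.float64(-1.890629725547143)) (np.float64(336.8455329710272), np.float64(-30.102732792416703))
```

send_rows([
  [[0.8, 0, -0.5, 0, 0.66], [0.8, 0, -0.5, 0, 0.66], [0.4, 0, 0, 0, 0.66], [0, 0, 0, 0, 0.66]],
])

```text
time_s: 21.62
ee_pos: [561.9, 48.1, 202.3]
ee_rot: [-179.9, -0.1, 86.7]
force: [0.0, 0.0, -1.6]
gripper_width: 60.2
gripper_force: 0.0
```

```bash
cat > pf.py <<'E'
from h import *
from workcell import env
np.set_printoptions(suppress=True,precision=1,linewidth=200)
O=np.array([569.,41.7])
f=env.grab_frame('wrist');np.savez('last_wrist',**f);cv2.imwrite('pics/pf.png',cv2.cvtColor(f['pixels'],cv2.COLOR_RGB2BGR)[:300])
T=f['cam_to_world'];K=f['intrinsics'];g=f['pixels'].sum(2)
a=np.radians(BY);X=np.array([np.cos(a),np.sin(a)]);Y=np.array([-X[1],X[0]])
def px(x,y,z):
    w=np.append(O+x*X+y*Y,z);q=(w-T[:3,3])@T[:3,:3];return K[0,0]*q[0]/q[2]+K[0,2],K[1,1]*q[1]/q[2]+K[1,2]
def val(x,y,z):
    u,v=px(x,y,z);return cv2.getRectSubPix(g.astype(np.float32),(1,1),(float(u),float(v)))[0,0] if 0<=u<639 and 0<=v<399 else -1
print(env.state()['ee_pos'])
for y in(-35,0,35):print(y,[(int(x),int(val(x,y,16))) for x in range(80,108)])
print('bar top z46',[(int(x),int(val(x,0,46))) for x in range(90,142,2)])
p,c,u,v=cloud(f);q=brake(p,O);bar=(abs(p[:,2]-46)<3)&(abs(q[:,1])<50)&(abs(q[:,0]-118)<30);print('bar',bar.sum(),np.percentile(q[bar,0],[1,99]),np.median(p[bar,2]))
rear=(abs(p[:,2]-16)<3)&(abs(q[:,1])<58)&(c[:,1]<c[:,0]+6)&(q[:,0]>-30)&(q[:,0]<96);print(np.percentile(q[rear],[.5,99.5],axis=0))
E
python3 pf.py
```

```text
[561.3  46.4 201.5]
-35 [(80, 743), (81, 743), (82, 742), (83, 742), (84, 742), (85, 743), (86, 744), (87, 744), (88, 744), (89, 743), (90, 737), (91, 623), (92, 400), (93, 548), (94, 711), (95, 743), (96, 740), (97, 676), (98, 484), (99, 433), (100, 349), (101, 264), (102, 298), (103, 492), (104, 670), (105, 727), (106, 734), (107, 730)]
0 [(80, 746), (81, 746), (82, 746), (83, 746), (84, 746), (85, 747), (86, 746), (87, 746), (88, 746), (89, 746), (90, 734), (91, 591), (92, 369), (93, 553), (94, 733), (95, 746), (96, 730), (97, 638), (98, 479), (99, 415), (100, 336), (101, 276), (102, 322), (103, 512), (104, 674), (105, 731), (106, 739), (107, 738)]
35 [(80, 740), (81, 740), (82, 741), (83, 741), (84, 741), (85, 740), (86, 741), (87, 741), (88, 741), (89, 738), (90, 703), (91, 547), (92, 402), (93, 569), (94, 723), (95, 740), (96, 708), (97, 585), (98, 455), (99, 384), (100, 312), (101, 271), (102, 341), (103, 527), (104, 681), (105, 735), (106, 742), (107, 741)]
bar top z46 [(90, 507), (92, 656), (94, 742), (96, 486), (98, 335), (100, 366), (102, 713), (104, 739), (106, 736), (108, 739), (110, 741), (112, 742), (114, 739), (116, 738), (118, 736), (120, 731), (122, 737), (124, 738), (126, 737), (128, 739), (130, 739), (132, 736), (134, 722), (136, 540), (138, 348), (140, 348)]
bar 4557 [100.8 136. ] 46.770699211355804
[[  3.6 -47.3]
 [ 95.7  50.7]]
```

View pics/pf.png

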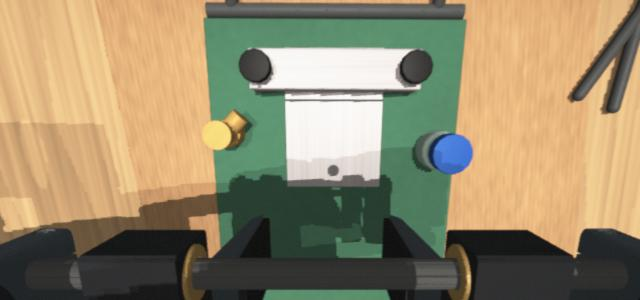

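The wrist view shows the scribed line at (333,99), just short of and parallel to the bar front at (333,90), centred between the knobs. The line needs 8.4 mm more.

send_rows([
  [[-0.5, 0, 0, 0, 0.66], [-0.42, 0, 0.6, 0, 0.66], [0, 0, 0.9, 0, 0.66], [0, 0, 0.9, 0, 0.66], [0, 0, 0.9, 0, 0.66]],
])

```text
time_s: 22.08
ee_pos: [558.2, 6.9, 68.4]
ee_rot: [-179.8, 0.0, 86.4]
force: [-0.0, -0.5, -0.3]
gripper_width: 60.1
gripper_force: 0.0
```

send_rows([
  [[0, 0, 0.7, 0, 0.66], [0, 0, 0.4, 0, 0.66], [0, 0, 0.2, 0, 0.66], [0, 0, 0.1, 0, 0.66], [0, 0, 0, 0, 0.66]],
])

```text
time_s: 22.5
ee_pos: [559.2, 7.9, 14.2]
ee_rot: [-179.9, 0.0, 86.5]
force: [0.5, -0.5, 0.0]
gripper_width: 60.2
gripper_force: 0.0
```

send_rows([
  [[0, 0, 0.075, 0, 0.66], [0.2, 0, 0, 0, 0.66], [0.15, 0, 0, 0, 0.66], [0.1, 0, 0, 0, 0.66], [0, 0, 0, 0, 0.66]],
])

```text
time_s: 22.92
ee_pos: [561.6, 27.5, 13.0]
ee_rot: [179.9, 0.0, 86.6]
force: [-0.0, 0.3, 0.7]
gripper_width: 60.1
gripper_force: 0.0
```

send_rows([
  [[0.05, 0, 0, 0, 0.66], [0.05, 0, 0, 0, 0.66], [0.05, 0, 0, 0, 0.66], [0, 0, 0, 0, 0.66], [0, 0, 0, 0, 0.66]],
])

```text
time_s: 23.33
ee_pos: [561.7, 32.3, 12.5]
ee_rot: [180.0, 0.0, 86.5]
force: [-0.3, -3.2, 3.2]
gripper_width: 60.3
gripper_force: 1.9
```

send_rows([
  [[0.03, 0, 0, 0, 0.66], [0.025, 0, 0, 0, 0.66], [0, 0, 0, 0, 0.66], [0, 0, 0, 0, 0.66]],
])

```text
time_s: 23.67
ee_pos: [561.7, 34.4, 12.4]
ee_rot: [180.0, 0.0, 86.5]
force: [0.6, -4.9, 4.1]
gripper_width: 59.9
gripper_force: 2.5
```

send_rows([
  [[-0.2, 0, 0, 0, 0.66], [-0.4, 0, -0.5, 0, 0.66], [0, 0, -0.9, 0, 0.66], [0, 0, -0.9, 0, 0.66], [0, 0, -0.9, 0, 0.66]],
])

```text
time_s: 24.08
ee_pos: [559.1, 11.1, 140.7]
ee_rot: [-179.8, -0.1, 86.5]
force: [1.0, 0.2, 0.1]
gripper_width: 60.6
gripper_force: 0.0
```

send_rows([
  [[0.4, 0, -0.9, 0, 0.66], [0.5, 0, -0.6, 0, 0.66], [0, 0, 0, 0, 0.66], [0, 0, 0, 0, 0.66]],
])

```text
time_s: 24.42
ee_pos: [562.5, 47.7, 201.0]
ee_rot: [179.9, -0.1, 86.6]
force: [-0.4, 0.4, -0.3]
gripper_width: 59.8
gripper_force: 0.0
```

```bash
python3 pf.py; python3 l.py | grep -v line.yaw; python3 - <<'E'
from h import *
for n in('scene','side'):
    p,c,u,v=cloud(np.load(f'last_{n}.npz'));m=(np.linalg.norm(p[:,:2]-[498,-361],axis=1)<34)&(p[:,2]>201)&(p[:,2]<215);print(n,m.sum(),p[m].mean(0).round(1))
E
```

```text
[561.4  47.  199.3]
-35 [(80, 728), (81, 728), (82, 729), (83, 730), (84, 728), (85, 730), (86, 729), (87, 730), (88, 730), (89, 730), (90, 730), (91, 730), (92, 731), (93, 731), (94, 731), (95, 731), (96, 726), (97, 661), (98, 517), (99, 409), (100, 263), (101, 186), (102, 238), (103, 407), (104, 599), (105, 702), (106, 721), (107, 717)]
0 [(80, 734), (81, 734), (82, 735), (83, 734), (84, 735), (85, 735), (86, 735), (87, 734), (88, 734), (89, 735), (90, 736), (91, 736), (92, 735), (93, 735), (94, 736), (95, 737), (96, 729), (97, 627), (98, 491), (99, 419), (100, 242), (101, 189), (102, 241), (103, 416), (104, 617), (105, 719), (106, 728), (107, 726)]
35 [(80, 728), (81, 729), (82, 728), (83, 727), (84, 727), (85, 728), (86, 727), (87, 728), (88, 729), (89, 729), (90, 731), (91, 731), (92, 729), (93, 730), (94, 731), (95, 730), (96, 717), (97, 520), (98, 439), (99, 392), (100, 202), (101, 180), (102, 247), (103, 413), (104, 625), (105, 720), (106, 731), (107, 730)]
bar top z46 [(90, 734), (92, 735), (94, 731), (96, 504), (98, 221), (100, 280), (102, 669), (104, 727), (106, 721), (108, 727), (110, 728), (112, 732), (114, 728), (116, 726), (118, 722), (120, 714), (122, 724), (124, 727), (126, 722), (128, 727), (130, 726), (132, 724), (134, 715), (136, 639), (138, 737), (140, 737)]
bar 4592 [100.8 135.8] 46.773935238728
[[ 12.2 -46.8]
 [ 95.4  50.9]]
[561.4  47.  199.3]
scene bar [100.8 136.3] line 0 0 rear [11.  11.8 75.1]
  sides y [-48.9  48. ]
side bar [100.2 135.7] line 0 0 rear [ 9.8 11.3 73.6]
  sides y [-48.4  48.4]
wrist bar [100.6 135.9] line 250 [ 99. 100. 101.] rear [ 12.1  13.3 100.3]
  sides y [-46.9  50.3]
scene 71 [ 495.5 -363.1  202.9]
side 54 [ 495.3 -359.4  204.1]
```

The rear edge advanced 8.6 mm, so the line is level with the bar front (100.7 against 100.6). The blade is centred and the can is still on the hook.

```bash
python3 -c "
from workcell import env
print(env.job_done())"
```

```text
the job is handed in; nothing more can be done
None
```

I handed the job in with the can hanging on the hook and the blade square in the gap, its line measured within about 1 mm of the bar's front edge; the spray can, jar and tee looked undisturbed in the last pictures that showed them, and no verdict came back.

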